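Close the wax tins and rack them

ROBOT

A 6-joint arm with a two-finger parallel gripper is mounted at the origin on the work surface. World frame = base frame: x ahead of the robot, y to its left, z up, the work surface at z = 0. Lengths are in mm, angles in rad, forces in N, time in s.
With the tool pointing down it reaches from about 350 to 775 mm from the base axis. Payload 7.3 kg.
Tool frame: the origin (TCP) lies at the centre of the arm's flange, where the gripper is bolted on; the fingertips stand 178 mm ahead of it and the grasp point (between the pads) lies 159 mm ahead of it; z points along the fingers, y is the line along which they close (so a half turn about z gives the same grasp; the last joint's range is limited). The gripper opens to 92 mm and grips with 3 to 60 N. Pads are 19 mm wide; open, the fingers measure 130 mm over their backs; the gripper's body (75 mm by 190 mm) begins 47 mm behind the grasp point.
Start: joints at [1.086, 0.342, 1.524, -0, 1.275, -0.146], TCP at [174.465, 495.166, 404.741] pointing down, gripper open.
Joint ranges: [-2.53, 2.53], [-0.77, 2.02], [0.04, 2.7], [-1, 4.14], [0.28, 2.66], [-3.11, 3.11]. Speed limits (rad/s): [2.57, 2.57, 3.14, 3.14, 3.14, 3.14].

INTERFACE

Orientations are given as [roll, pitch, yaw] about the fixed x, y, z axes, in that order (R = Rz(yaw) Ry(pitch) Rx(roll)).
In Python, from plant import * gives the robot as it stands. The module is installed in compiled form; this text tells all that it offers.
- The arm moves only by the shell command python3 -m inch 'ROWS'. ROWS is JSON, a list of rows, each a list of 5 numbers: the shift along the tool's x, y, z in m, then the turn about the tool's z in rad, then the opening, from 0 (shut) to 1 (fully open). In form: [[tx, ty, tz, spin, claw], ...]. A call has 1 to 8 rows; each row is the pose to reach, as a shift and turn from the pose commanded when the call began, along the tool's axes at that moment; what a row does not reach only later rows make up. A row lasts 1/12 s, in which the tool goes at most 41.7 mm and 7.16 degrees, less where a joint would pass 70% of its speed; a pose out of reach is approached as far as the arm can. A call with a gripper value outside its range is refused whole. The fingers move at their own pace and stop on an object; the grip force is fixed at half the most. Time passes only in rows, so rows that repeat a pose let the fingers close. It gives the time, the measured TCP pose, the force, the opening and the grip force at its end, in the units of the state.
- get_obs(): the state, without advancing time (a new reading comes with each control period).
- capture(name): name is "scene" or "top" or "wrist"; returns a dict with "color" (480x640x3 uint8, red, green, blue), "intrinsics" (3x3 intrinsics, pixels), "pose" (4x4, takes a point from camera to world coordinates). Camera axes: x right, y down, z forward; pixel columns grow to the right and rows downward; lengths in mm; the calibration is good to about 2 mm. A picture is of the moment at which its call begins. There is no depth.
- close_job(): hands the job in; it is judged then, once.
Trained networks look in a picture, given as the dict that the camera call returned (one of the last four; its "shot" number tells which), for a name from the list of things; names that differ only in an ending like _2 or _b are one class to them, and where a whole thing is asked for, a point or a joint stands for the part that bears it (a point fixed in the world has none). Each returns a list of dicts, best first, with "conf" (0 to 1); they miss things now and then, are a little off and sometimes report something else, mostly with a low value. They report only what shows in the picture. A call takes as long as a camera call.
- look_for(picture, target): "rect" ([centre column, centre row, width, height] in pixels, round what is visible of it).
- trace(picture, target): "pixels" (480x640 bool, what is visible of it) and "rect" ([centre column, centre row, width, height] in pixels, round what is visible of it).
- tip_of(picture, target): "centre" ([column, row] in pixels: a listed point, or the origin of a listed thing).
The state is a dict: "time": time; "joint_positions": joint angles; "dq": joint speeds; "tau": joint torques, N m; "tool_pos": TCP position; "tcp_rot": TCP orientation; "contact_force": force on the tool from outside, world axes, zero at the start; "moment": the same for the moment, N m; "grip_width": finger opening in mm; "finger_force": force on a finger pad.
Only numpy, scipy, OpenCV 4.12 (cv2) and the standard library are available. Lean on these libraries where they do the work, as an engineer would, in place of code of your own. Each camera call takes 0.05 s, during which the arm holds its last target. There are 200 camera calls.

TASK

Close up this batch of wax tins: with the wooden press block in hand, never with bare fingers, press every lid fully home while its tin stands on the bench, and lift no tin whose lid still stands proud. Stand all the closed tins in one row on the rack's sloping ledge, each with its bottom flat on the ledge and inside the lips, and put the press block back, rubber face down, flat in its own slot, the tray that shows its outline. Leave everything else on the bench where it is.

Things in the scene. Friction and masses are not known exactly. Their poses are not given: they have to be found in the camera images.
- tin_a: A round metal wax tin with a plain paper band, standing on the bench, 62 mm across, rim 48 mm high, about 0.2 kg, with a push-in lid. Origin: centre of its underside; z up through the lid. Three or four of the four tins (a to d, all alike) are there at a start.
- lid_a: Push-in gold-lacquered lid of tin_a, 52 mm disc inside the rim. Origin: centre of its top face; z up. Slides only along the tin's axis (8 mm) and stays where left; moves under about 9 N, a few N more when pushed fast. At a start its top is 55 to 58 mm above the tin's underside; fully home, at a hard stop, 50 mm (2 mm above the rim).
- tin_b: A round metal wax tin with a plain paper band, standing on the bench, 62 mm across, rim 48 mm high, about 0.2 kg, with a push-in lid. Origin: centre of its underside; z up through the lid. Three or four of the four tins (a to d, all alike) are there at a start.
- lid_b: Push-in gold-lacquered lid of tin_b, 52 mm disc inside the rim. Origin: centre of its top face; z up. Slides only along the tin's axis (8 mm) and stays where left; moves under about 9 N, a few N more when pushed fast. At a start its top is 55 to 58 mm above the tin's underside; fully home, at a hard stop, 50 mm (2 mm above the rim).
- tin_c: A round metal wax tin with a plain paper band, standing on the bench, 62 mm across, rim 48 mm high, about 0.2 kg, with a push-in lid. Origin: centre of its underside; z up through the lid. Three or four of the four tins (a to d, all alike) are there at a start.
- lid_c: Push-in gold-lacquered lid of tin_c, 52 mm disc inside the rim. Origin: centre of its top face; z up. Slides only along the tin's axis (8 mm) and stays where left; moves under about 9 N, a few N more when pushed fast. At a start its top is 55 to 58 mm above the tin's underside; fully home, at a hard stop, 50 mm (2 mm above the rim).
- tin_d: A round metal wax tin with a plain paper band, standing on the bench, 62 mm across, rim 48 mm high, about 0.2 kg, with a push-in lid. Origin: centre of its underside; z up through the lid. Three or four of the four tins (a to d, all alike) are there at a start.
- lid_d: Push-in gold-lacquered lid of tin_d, 52 mm disc inside the rim. Origin: centre of its top face; z up. Slides only along the tin's axis (8 mm) and stays where left; moves under about 9 N, a few N more when pushed fast. At a start its top is 55 to 58 mm above the tin's underside; fully home, at a hard stop, 50 mm (2 mm above the rim).
- press: Wooden press block like a small float, 0.3 kg: flat base 66 mm (its x) by 95 mm (y), 20 mm thick, black rubber underneath; on it a handle rib 28 mm wide (x), 90 mm long (y), from 20 to 64 mm above the underside. Origin: centre of the underside; z up. Starts rubber face down on the bench.
- dock_press: The press block's slot, fixed: plywood tray, pocket 86 mm (its x) by 115 mm (y), floor 6 mm and wall tops 24 mm above the bench, walls 5 mm. Origin: centre of the pocket at bench height; z up. A 28 mm strip along its -x side has a plate with the block's outline from above. The block lies in it with its x along the pocket's x.
- dock_brush: Similar plywood tray for the bench brush, pocket 60 mm (x) by 175 mm (y), its plate showing a brush; the brush lies in it. The two trays may change places. Origin: centre of the pocket, at bench height.
- ledge: Sloping ledge of the plywood tin rack, fixed. Origin: centre of its upper surface, 85 mm above the bench; z square to the surface, y along the ledge, x uphill, away from the robot; slope 0.26 rad. Between lips 76 mm deep (x) by 304 mm long (y): one row of up to four tins, some 76 mm apart. Lips all round, 6 to 7 mm thick, 11 mm higher than the surface.
- brush: Bench brush lying in its own tray, 42 by 160 mm, 42 mm high; to be left alone. Origin: centre of its underside.
- starter_a: Fire starter in a paper cup, 52 mm across the top, 46 mm high, beyond the tins; to be left alone. Origin: centre of its underside.
- starter_b: Fire starter in a paper cup, 52 mm across the top, 46 mm high, beyond the tins; to be left alone. Origin: centre of its underside.
- starter_c: Fire starter in a paper cup, 52 mm across the top, 46 mm high, at the right; to be left alone. Origin: centre of its underside.
- scraper: Steel bench scraper with a dark wooden handle lying beyond the tins, blade 75 (x) by 150 mm (y), 20 mm high; to be left alone. Origin: under the middle of its handle.

How it is judged:
By the outcome, as a careful person would: the job done as asked, in the order asked, and still so for the second after the job is handed in, with the robot touching nothing.
Of tin_a, tin_b, tin_c, tin_d only 3 to 4 are there at a start; the rules pass over those that are not, and their reading is None.
At some moment in a run one of tin_a, tin_b, tin_c, tin_d, press may be knocked a few centimetres aside while the robot is not near it.
It also fails if it takes over 208 s, if anything falls off the work surface, if the arm or the gripper's body presses on something with over 40 N, if the wrist force passes 120 N, or if a joint passes its speed limit or range.

## Working session

There is one attempt and no reset: what is moved stays moved. The work goes in short steps, Python scripts to look and compute and a shell command to move; the robot and the scene stay as the last step left them, time stands still between calls to the robot, and variables do not carry over. Pictures are saved under pics/ and viewed, at most 14 in all, crops included, and the job is handed in when it is done.

```bash
mkdir -p pics; ls; cat > h.py <<'E'
from plant import *
import numpy as np, cv2
from scipy.spatial.transform import Rotation as R
def save(p,n): cv2.imwrite('pics/'+n+'.png',p['color'][:,:,::-1])
def ray(p,uv):
    K=np.array(p['intrinsics']);T=np.array(p['pose'])
    d=T[:3,:3]@np.linalg.solve(K,[uv[0],uv[1],1.]);return T[:3,3],d/np.linalg.norm(d)
def onz(p,uv,z):
    o,d=ray(p,uv);return o+d*(z-o[2])/d[2]
def tri(rs):
    A=sum(np.eye(3)-np.outer(d,d) for o,d in rs);b=sum((np.eye(3)-np.outer(d,d))@o for o,d in rs)
    return np.linalg.solve(A,b)
def proj(p,X):
    K=np.array(p['intrinsics']);T=np.array(p['pose']);c=T[:3,:3].T@(np.array(X)-T[:3,3]);u=K@c;return u[:2]/u[2]
E
python3 - <<'E'
from h import *
np.set_printoptions(precision=2,suppress=True)
o=get_obs();print({k:np.round(v,3) for k,v in o.items()})
ps={n:capture(n) for n in("scene","top","wrist")}
for n,p in ps.items(): save(p,n+'0');print(n,p['pose'],p['intrinsics'])
for n in("scene","top"):
  p=ps[n]
  for t in("tin_a","lid_a","press","dock_press","dock_brush","ledge"):
    for r in tip_of(p,t): print(n,t,np.round(r['centre'],1),round(r['conf'],2),onz(p,r['centre'],0)[:2])
E
```

```text
pics
{'time': np.float64(0.0), 'joint_positions': array([ 1.09,  0.34,  1.52,  0.  ,  1.27, -0.15]), 'dq': array([ 0.,  0., -0.,  0., -0.,  0.]), 'tau': array([ -0.  , -43.12, -24.42,   0.07,   0.06,  -0.  ]), 'tool_pos': array([174.4 , 495.04, 404.06]), 'tcp_rot': array([-3.14, -0.  ,  2.8 ]), 'contact_force': array([-0.32, -0.24,  0.15]), 'moment': array([ 0.02,  0.04, -0.01]), 'finger_force': np.float64(0.0), 'grip_width': np.float64(92.333)}
scene [[  -0.61    0.67   -0.42 1043.46]
 [   0.79    0.52   -0.32  273.5 ]
 [   0.01   -0.53   -0.85  998.93]
 [   0.      0.      0.      1.  ]] [[461.25   0.   317.38]
 [  0.   461.25 234.02]
 [  0.     0.     1.  ]]
top [[   0.     -0.99    0.15  399.28]
 [  -1.     -0.01   -0.01  -62.87]
 [   0.02   -0.15   -0.99 1162.86]
 [   0.      0.      0.      1.  ]] [[492.29   0.   320.48]
 [  0.   492.29 249.8 ]
 [  0.     0.     1.  ]]
wrist [[  0.33   0.91   0.26 104.23]
 [  0.94  -0.32  -0.09 520.07]
 [ -0.     0.28  -0.96 385.11]
 [  0.     0.     0.     1.  ]] [[348.43   0.   308.9 ]
 [  0.   348.43 239.45]
 [  0.     0.     1.  ]]
scene ti
[... 493 characters left out ...]
e [449.4 315.5] 0.7 [533.95 277.33]
top tin_a [272.1 309.1] 0.94 [437.27  33.25]
top tin_a [339.5 300.8] 0.93 [ 457.51 -124.81]
top tin_a [350.2 242.5] 0.73 [ 596.89 -150.65]
top tin_a [266.1 306. ] 0.46 [444.42  47.45]
top lid_a [350.3 243.3] 0.83 [ 594.94 -150.88]
top lid_a [268.5 305.5] 0.78 [445.61  41.85]
top lid_a [342.1 298. ] 0.61 [ 464.11 -130.95]
top lid_a [418.6 237.6] 0.6 [ 610.05 -315.5 ]
top press [418.5 320.7] 0.82 [ 412.04 -310.17]
top dock_press [186.5 322.6] 0.58 [405.02 231.61]
top dock_press [351.3 242.7] 0.54 [ 596.42 -153.29]
top dock_press [164.6 245.7] 0.37 [585.93 291.92]
top dock_brush [420.7 237.3] 0.81 [ 610.82 -320.59]
top ledge [161.9 241.9] 0.57 [595.06 298.81]
```

View pics/top0.png

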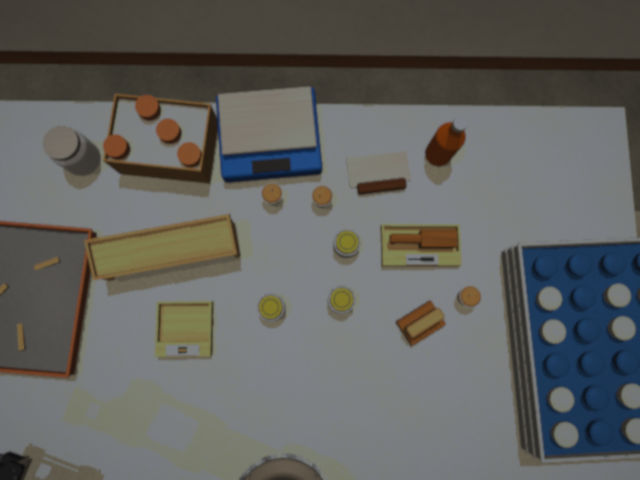

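View pics/scene0.png

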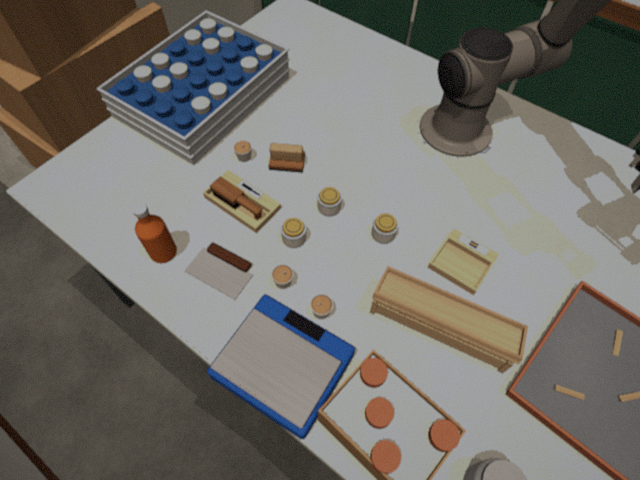

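Top view shows three tins at about (271,307), (341,300) and (347,243). The press is at (421,322) beside a starter at (469,297), the press tray at (186,325) with its plate towards the robot, and the rack ledge at (162,247). The scene view agrees. Next I fit models to the traced outlines in both views.

```bash
cat > fit.py <<'E'
from h import *
from scipy.optimize import minimize
def box(x0,x1,y0,y1,z0,z1): return np.array([[x,y,z] for x in(x0,x1) for y in(y0,y1) for z in(z0,z1)],float)
a=np.linspace(0,2*np.pi,40)
def ring(r,z): return np.c_[r*np.cos(a),r*np.sin(a),0*a+z]
M={'tin':np.r_[ring(31,0),ring(31,48),ring(26,56.5)],'lid':ring(26,0),
 'press':np.r_[box(-33,33,-47.5,47.5,0,20),box(-14,14,-45,45,20,64)],
 'dock':np.r_[box(-48,48,-62.5,62.5,0,24),box(-76,-48,-62.5,62.5,0,6)],
 'ledge':box(-44.5,44.5,-158.5,158.5,11,11.1)}
def place(m,q,slope=0):   # q x y z yaw
    return R.from_euler('ZY',[q[3],-slope]).apply(m)+q[:3]
def hullmask(p,P):
    K=np.array(p['intrinsics']);T=np.array(p['pose']);c=(P-T[:3,3])@T[:3,:3];u=c@K.T;u=u[:,:2]/u[:,2:]
    h=cv2.convexHull(u.astype(np.float32));m=np.zeros((480,640),np.uint8)
    cv2.fillConvexPoly(m,np.round(h*16).astype(np.int32),255,cv2.LINE_AA,4);return m/255.
def fit(views,m,q0,free,slope=0):
    q0=np.array(q0,float)
    def full(v): q=q0.copy();q[free]=v;return q
    def f(v):
        P=place(m,full(v),slope);s=0
        for p,k in views:
            h=hullmask(p,P);s+=np.abs(h-k).sum()/max(k.sum(),1)
        return s
    best=None
    sc=np.array([10,10,10,.15])[free]
    for t in range(3):
        v0=q0[free] if best is None else best.x
        r=minimize(f,v0,method='Nelder-Mead',options=dict(initial_simplex=np.r_[[v0],v0+np.diag(sc/(1+t))*(-1)**t],xatol=.05,fatol=1e-4))
        if best is None or r.fun<best.fun: best=r
    return full(best.x),best.fun
E
python3 - <<'E'
from fit import *
np.set_printoptions(precision=2,suppress=True)
S=capture("scene");T=capture("top")
def near(p,t,X,tol=25):
    u=proj(p,X);r=[x for x in trace(p,t) if np.hypot(*(np.array(x['rect'][:2])-u))<tol]
    return (p,r[0]['pixels'].astype(float),round(r[0]['conf'],2)) if r else None
ov={id(S):S['color'].copy(),id(T):T['color'].copy()}
def go(name,t,m,q0,free,slope=0,ctr=(0,0,0)):
    vs=[near(p,t,np.array(q0[:3])+ctr) for p in(S,T)];cf=[v and v[2] for v in vs];vs=[v[:2] for v in vs if v]
    q,e=fit(vs,m,q0,free,slope);print(name,q,'err',round(e,3),cf)
    for p,k in vs:
        c,_=cv2.findContours((hullmask(p,place(m,q,slope))>.5).astype(np.uint8),0,2);cv2.drawContours(ov[id(p)],c,-1,(255,0,0),1)
        c,_=cv2.findContours(k.astype(np.uint8),0,2);cv2.drawContours(ov[id(p)],c,-1,(0,255,0),1)
for i,(x,y) in enumerate([(590,-148),(460,-127),(440,38)]):
    go('tin%d'%i,'tin_a',M['tin'],[x,y,0,0],[0,1,2],0,(0,0,30))
    go('lid%d'%i,'lid_a',M['lid'],[x,y,56,0],[0,1,2])
for yaw in(.5,-.5):go('press','press',M['press'],[405,-312,0,yaw],[0,1,2,3],0,(0,0,20))
go('dock','dock_press',M['dock'],[405,231,0,0],[0,1,2,3],0,(-14,0,10))
go('ledge','ledge',M['ledge'],[555,280,85,.1],[0,1,2,3],.26)
for n,p in(('s',S),('t',T)):
    for d in ('ledge',):
        r=trace(p,d);print(n,d,[(np.round(x['rect']),round(x['conf'],2)) for x in r])
A=cv2.resize(ov[id(S)][130:380,180:540],None,fx=1.1,fy=1.1);B=cv2.resize(ov[id(T)][200:370,70:480],None,fx=1.9,fy=1.9)
w=max(A.shape[1],B.shape[1]);im=np.zeros((A.shape[0]+B.shape[0],w,3),np.uint8);im[:A.shape[0],:A.shape[1]]=A;im[A.shape[0]:,:B.shape[1]]=B
cv2.imwrite('pics/ov1.png',im[:,:,::-1]);print(im.shape)
E
```

```text
tin0 [ 590.42 -139.17   -4.1     0.  ] err 0.27 [0.85, 0.89]
lid0 [ 591.75 -136.79   50.81    0.  ] err 0.093 [0.91, None]
tin1 [ 459.16 -126.68   -5.71    0.  ] err 0.252 [0.91, 0.85]
lid1 [ 458.53 -125.64   45.66    0.  ] err 0.15 [0.72, 0.74]
tin2 [441.68  33.51  -2.81   0.  ] err 0.191 [0.61, 0.72]
lid2 [441.77  34.17  46.97   0.  ] err 0.161 [0.54, 0.71]
press [ 407.49 -312.61   -9.07    0.63] err 0.311 [0.67, 0.82]
press [ 407.6  -312.67   -8.87    0.62] err 0.312 [0.67, 0.82]
dock [405.5  233.94  -0.6    0.01] err 0.12 [0.67, 0.89]
ledge [573.14 272.92  77.56   0.19] err 0.177 [0.71, 0.84]
s ledge [(array([450., 316., 155.,  98.]), 0.71), (array([287., 157.,  35.,  31.]), 0.27)]
t ledge [(array([163., 246., 154.,  64.]), 0.84), (array([348., 244.,  28.,  31.]), 0.7)]
(598, 779, 3)
```

View pics/ov1.png

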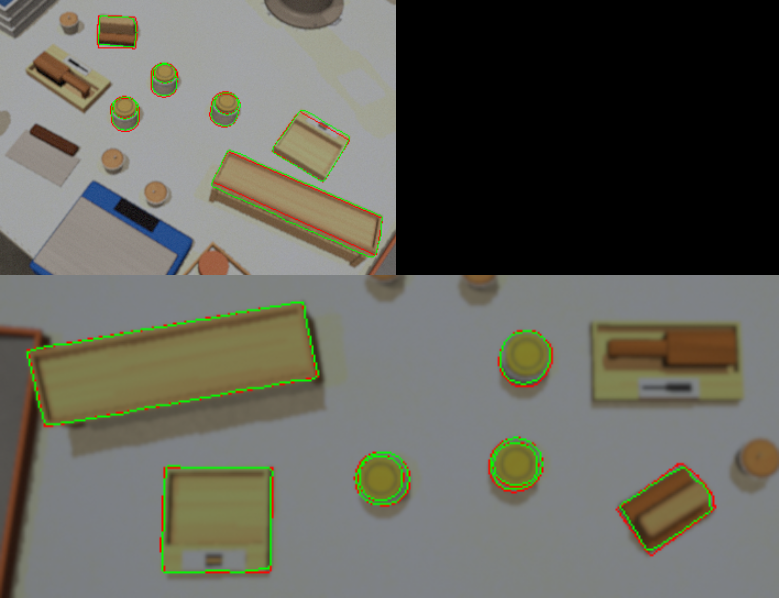

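```bash
cat > d.py <<'E'
import sys
from h import *
# usage: d.py x y z yaw  -> chain of tool-frame shifts via given targets
o=get_obs();p=np.array(o['tool_pos']);y=R.from_euler('xyz',o['tcp_rot']).as_matrix();yaw=np.arctan2(y[1,0],y[0,0])
print('at',np.round(p,1),'yaw',round(yaw,3),'t',round(o['time'],1),'F',np.round(o['contact_force'],1),'w',round(float(o['grip_width']),1))
a=[float(v) for v in sys.argv[1:]]
for i in range(0,len(a),4):
    g=np.array(a[i:i+3]);d=g-p;c,s=np.cos(yaw),np.sin(yaw)
    t=np.array([c*d[0]+s*d[1],s*d[0]-c*d[1],-d[2]])/1000
    dy=(a[i+3]-yaw+np.pi)%(2*np.pi)-np.pi
    print('shift',np.round(t,4),'spin',round(-dy,3),'rows',np.ceil(max(np.linalg.norm(t)/.0417,abs(dy)/.125)))
    p,yaw=g,a[i+3]
E
python3 d.py 420 100 400 2.5 407 -300 400 2.19
```

```text
at [174.5 495.2 404.7] yaw 2.803 t 1.9 F [-0.2 -0.1  0.8] w 91.8
shift [-0.3629 -0.2911  0.0047] spin 0.303 rows 12.0
shift [-0.229  -0.3282 -0.    ] spin 0.31 rows 10.0
```

```bash
r='x'
python3 -m inch '[[-0.182,-0.146,0.002,0.15,1],[-0.182,-0.146,0.002,0.15,1],[-0.182,-0.146,0.002,0.15,1],[-0.182,-0.146,0.002,0.15,1],[-0.182,-0.146,0.002,0.15,1],[-0.182,-0.146,0.002,0.15,1],[-0.182,-0.146,0.002,0.15,1]]'
python3 d.py 420 100 400 2.5 407 -300 400 2.19
```

```text
time: 2.53
tool_pos: [299.4, 293.9, 402.9]
tcp_rot: [-3.141, 0.001, 2.648]
contact_force: [-0.7, 1.0, -0.8]
grip_width: 91.6
finger_force: 0.0
at [299.4 293.9 402.9] yaw 2.648 t 2.5 F [-0.7  1.  -0.8] w 91.6
shift [-0.198  -0.1137  0.0029] spin 0.148 rows 6.0
shift [-0.229  -0.3282 -0.    ] spin 0.31 rows 10.0
```

```bash
python3 -m inch '[[-0.198,-0.114,0.003,0.148,1],[-0.198,-0.114,0.003,0.148,1],[-0.198,-0.114,0.003,0.148,1],[-0.198,-0.114,0.003,0.148,1],[-0.198,-0.114,0.003,0.148,1],[-0.198,-0.114,0.003,0.148,1]]' >/dev/null
python3 -m inch '[[-0.115,-0.164,0,0.155,1],[-0.115,-0.164,0,0.155,1],[-0.115,-0.164,0,0.155,1],[-0.115,-0.164,0,0.155,1],[-0.115,-0.164,0,0.155,1],[-0.115,-0.164,0,0.155,1]]'
python3 d.py 407 -300 400 2.19
python3 - <<'E'
from h import *
p=capture("wrist");save(p,"wtins")
for t in("lid_a","tin_a"):
    for r in tip_of(p,t): print(t,np.round(r['centre'],1),round(r['conf'],2),np.round(onz(p,r['centre'],56 if t[0]=='l' else 0)[:2],1))
for r in trace(p,'lid_a'):
    e=cv2.moments(r['pixels'].astype(np.uint8),True);u=[e['m10']/e['m00'],e['m01']/e['m00']];print('trace',np.round(u,1),round(r['conf'],2),np.round(onz(p,u,56)[:2],1),e['m00'])
E
```

```text
time: 3.53
tool_pos: [414.0, -101.4, 399.8]
tcp_rot: [-3.141, 0.002, 2.345]
contact_force: [-0.2, -0.3, -0.5]
grip_width: 92.0
finger_force: 0.0
at [ 414.  -101.4  399.8] yaw 2.345 t 3.5 F [-0.2 -0.3 -0.5] w 92.0
shift [-0.1371 -0.1439 -0.0002] spin 0.155 rows 5.0
lid_a [434. 136.] 0.78 [440.6  31.5]
lid_a [403. 356.] 0.65 [ 591.5 -138. ]
lid_a [320.7 269.8] 0.56 [ 458.4 -129.7]
tin_a [387.9 332.6] 0.93 [ 592.7 -144.5]
tin_a [416.  135.9] 0.91 [440.6  32.1]
tin_a [320.3 249.8] 0.8 [ 457.4 -126.8]
trace [321.6 266.7] 0.93 [ 456.7 -126.7] 2133.0
trace [433.2 135.2] 0.89 [439.6  31.4] 2888.0
trace [399.  362.9] 0.64 [ 594.8 -146.7] 1025.0
```

```bash
python3 -m inch '[[-0.137,-0.144,0,0.155,1],[-0.137,-0.144,0,0.155,1],[-0.137,-0.144,0,0.155,1],[-0.137,-0.144,0,0.155,1],[-0.137,-0.144,0,0.155,1],[-0.137,-0.144,0,0.155,1]]'
cat > fp.py <<'E'
from fit import *
p=capture("wrist");T=capture("top")
vs=[]
for c in(p,T):
    r=trace(c,"press")
    if r: vs.append((c,r[0]['pixels'].astype(float)));print(round(r[0]['conf'],2),np.round(r[0]['rect']))
for v in (vs[:1],vs):
    q,e=fit(v,M['press'],[407,-312,0,.62],[0,1,3]);print(np.round(q,2),round(e,3))
im=p['color'].copy()
for k,col in((vs[0][1],(0,255,0)),(hullmask(p,place(M['press'],q)),(255,0,0))):
    c,_=cv2.findContours((k>.5).astype(np.uint8),0,2);cv2.drawContours(im,c,-1,col,1)
cv2.imwrite('pics/wpress.png',im[:,:,::-1])
E
python3 fp.py
```

```text
time: 4.23
tool_pos: [408.1, -298.8, 399.4]
tcp_rot: [-3.141, 0.002, 2.193]
contact_force: [-0.5, -0.1, 0.2]
grip_width: 91.9
finger_force: 0.0
0.95 [304. 225.  64. 100.]
0.73 [416. 322.  41.  45.]
[ 407.19 -313.91    0.      0.56] 0.086
[ 407.23 -312.88    0.      0.55] 1.232
```

View pics/wpress.png

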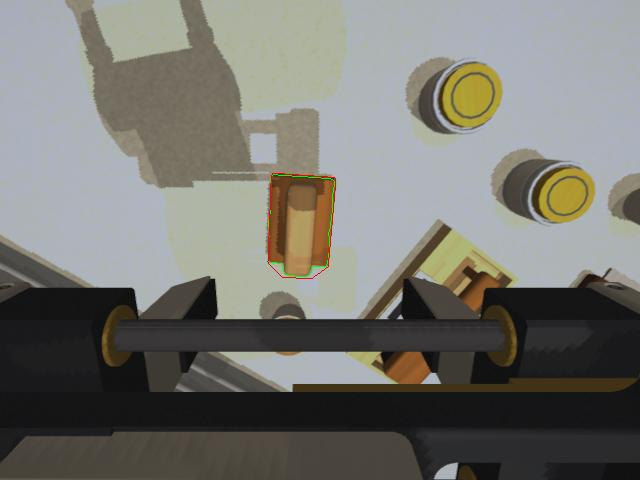

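```bash
python3 d.py 407.3 -313.5 260 2.13 407.3 -313.5 201 2.13
```

```text
at [ 408.1 -293.7  399.6] yaw 2.197 t 4.4 F [ 0.1 -0.7  0.3] w 91.5
shift [-0.0156 -0.0123  0.1396] spin 0.067 rows 4.0
shift [0.    0.    0.059] spin -0.0 rows 2.0
```

```bash
python3 -m inch '[[0,0,0,0,1],[0,0,0,0,1]]'; python3 d.py 407.3 -313.5 260 2.13; python3 -c "
from h import *
print(np.round(get_obs()['joint_positions'],4)); p=capture('wrist');print(p['pose']);print(get_obs()['tool_pos'])"
```

```text
time: 4.6
tool_pos: [408.0, -294.0, 399.9]
tcp_rot: [3.141, 0.0, 2.197]
contact_force: [0.8, -0.3, 0.6]
grip_width: 92.2
finger_force: 0.0
at [ 408.  -294.   399.9] yaw 2.197 t 4.6 F [ 0.8 -0.3  0.6] w 92.2
shift [-0.0154 -0.012   0.1399] spin 0.067 rows 4.0
[-7.7690e-01  3.0570e-01  1.5911e+00  2.0000e-04  1.2447e+00 -1.4033e+00]
[[ 8.10215803e-01  5.63094115e-01  1.62712539e-01  3.64608626e+02]
 [ 5.86131634e-01 -7.78487326e-01 -2.24515459e-01 -2.33143439e+02]
 [ 2.46316143e-04  2.77276939e-01 -9.60790007e-01  3.80923611e+02]
 [ 0.00000000e+00  0.00000000e+00  0.00000000e+00  1.00000000e+00]]
[ 407.96845608 -294.24837232  399.97540354]
```

```bash
python3 fp.py; python3 d.py 407.3 -313.5 260 2.13
```

```text
0.77 [300. 229.  63. 105.]
0.6 [415. 321.  41.  43.]
[ 407.32 -314.24    0.      0.55] 0.108
[ 406.4  -311.38    0.      0.53] 1.398
at [ 407.7 -295.1  399.8] yaw 2.195 t 4.8 F [-0.8  0.1 -0.3] w 91.8
shift [-0.0147 -0.011   0.1398] spin 0.065 rows 4.0
```

```bash
python3 -m inch '[[-0.0155,-0.0115,0.14,0.07,1],[-0.0155,-0.0115,0.14,0.07,1],[-0.0155,-0.0115,0.14,0.07,1],[-0.0155,-0.0115,0.14,0.07,1],[-0.0155,-0.0115,0.14,0.07,1],[-0.0155,-0.0115,0.14,0.07,1]]' >/dev/null
python3 d.py 407.3 -314 201 2.126
```

```text
at [ 407.4 -314.9  259.4] yaw 2.124 t 5.3 F [ 0.6 -0.9  0.4] w 91.7
shift [0.0008 0.0004 0.0584] spin -0.002 rows 2.0
```

```bash
python3 -m inch '[[0.001,0,0.03,0,1],[0.001,0,0.045,0,1],[0.001,0,0.058,0,1],[0.001,0,0.058,0,1]]'
python3 -m inch '[[0,0,0,0,0.2],[0,0,0,0,0],[0,0,0,0,0],[0,0,0,0,0],[0,0,0,0,0],[0,0,0,0,0],[0,0,0,0,0],[0,0,0,0,0]]'

```

```text
time: 5.68
tool_pos: [407.0, -313.9, 201.7]
tcp_rot: [3.141, -0.0, 2.125]
contact_force: [-0.4, 0.5, -0.8]
grip_width: 91.8
finger_force: 0.0
time: 6.35
tool_pos: [406.8, -314.0, 201.7]
tcp_rot: [3.141, -0.0, 2.125]
contact_force: [-0.2, 0.3, -0.0]
grip_width: 43.2
finger_force: 0.0
```

```bash
python3 -m inch '[[0,0,0,0,0],[0,0,0,0,0],[0,0,0,0,0],[0,0,0,0,0],[0,0,0,0,0]]'
python3 -m inch '[[0,0,-0.02,0,0],[0,0,-0.05,0,0],[0,0,-0.08,0,0],[0,0,-0.08,0,0],[0,0,-0.08,0,0]]'
python3 d.py 458 -127 300 2.126 
```

```text
time: 6.77
tool_pos: [406.8, -314.0, 201.6]
tcp_rot: [3.142, -0.0, 2.125]
contact_force: [0.0, -0.1, -0.6]
grip_width: 27.8
finger_force: 30.0
time: 7.18
tool_pos: [406.9, -314.1, 282.7]
tcp_rot: [3.141, 0.003, 2.125]
contact_force: [-0.1, -0.3, -3.7]
grip_width: 28.3
finger_force: 30.0
at [ 406.9 -314.1  282.7] yaw 2.125 t 7.2 F [-0.1 -0.3 -3.7] w 28.3
shift [ 0.1322  0.1419 -0.0173] spin -0.001 rows 5.0
```

```bash
cat > tins.py <<'E'
from h import *
import sys
for n in sys.argv[1:]:
  p=capture(n)
  for t in("lid_a","tin_a"):
    print(n,t,[(np.round(onz(p,r['centre'],54 if t[0]=='l' else 0)[:2]).tolist(),round(r['conf'],2)) for r in tip_of(p,t) if r['conf']>.3])
E
python3 -m inch '[[0.132,0.142,-0.012,0,0],[0.132,0.142,-0.012,0,0],[0.132,0.142,-0.012,0,0],[0.132,0.142,-0.012,0,0],[0.132,0.142,-0.012,0,0],[0.132,0.142,-0.012,0,0],[0.132,0.142,-0.012,0,0]]'
python3 tins.py scene top wrist;python3 d.py 458 -127 265 2.126 458 -127 250 2.126
```

```text
time: 7.77
tool_pos: [457.9, -125.4, 292.2]
tcp_rot: [-3.14, -0.003, 2.128]
contact_force: [0.3, -0.3, -2.2]
grip_width: 27.6
finger_force: 30.0
scene lid_a [([441.0, 33.0], 0.87), ([469.0, -136.0], 0.65), ([591.0, -143.0], 0.55)]
scene tin_a [([448.0, 27.0], 0.84), ([589.0, -126.0], 0.66), ([708.0, 36.0], 0.66), ([458.0, -126.0], 0.6)]
top lid_a [([589.0, -141.0], 0.59)]
top tin_a [([441.0, 31.0], 0.88), ([579.0, 296.0], 0.37)]
wrist lid_a [([441.0, 33.0], 0.56)]
wrist tin_a [([441.0, 32.0], 0.7)]
at [ 458.  -127.7  293.6] yaw 2.124 t 8.2 F [-0.5 -0.4 -2.7] w 27.9
shift [0.0005 0.0004 0.0286] spin -0.002 rows 1.0
shift [0.    0.    0.015] spin -0.0 rows 1.0
```

```bash
python3 -m inch '[[0,0,0.02,0,0],[0,0,0.03,0,0],[0,0,0.033,0,0],[0,0,0.035,0,0],[0,0,0.037,0,0],[0,0,0.039,0,0]]'
python3 -m inch '[[0,0,0.001,0,0],[0,0,0.002,0,0],[0,0,0.003,0,0],[0,0,0.003,0,0]]'
python3 -m inch '[[0,0,0.001,0,0],[0,0,0.001,0,0],[0,0,0.001,0,0]]'
```

```text
time: 8.72
tool_pos: [458.3, -127.2, 255.6]
tcp_rot: [3.141, 0.001, 2.125]
contact_force: [-3.5, 0.2, 7.7]
grip_width: 27.8
finger_force: 30.0
time: 9.05
tool_pos: [458.2, -127.1, 252.8]
tcp_rot: [3.141, 0.001, 2.125]
contact_force: [-2.1, 1.0, 4.3]
grip_width: 28.1
finger_force: 30.0
time: 9.3
tool_pos: [458.2, -127.2, 251.7]
tcp_rot: [3.141, 0.001, 2.125]
contact_force: [-2.2, -0.2, 5.3]
grip_width: 28.0
finger_force: 30.0
```

```bash
for i in 1 2 3; do python3 -m inch '[[0,0,0.001,0,0],[0,0,0.001,0,0]]' | grep -E 'tool_pos|contact'; done
```

```text
tool_pos: [458.2, -127.2, 251.5]
contact_force: [-5.5, 1.6, 14.1]
tool_pos: [458.2, -127.1, 251.4]
contact_force: [-8.2, 1.3, 23.0]
tool_pos: [458.2, -127.2, 251.2]
contact_force: [-10.1, 1.7, 30.7]
```

```bash
python3 -m inch '[[0,0,-0.01,0,0],[0,0,-0.04,0,0],[0,0,-0.044,0,0],[0,0,-0.044,0,0]]'
python3 d.py 590.5 -140 293 2.126 441 32.5 293 2.126
```

```text
time: 10.13
tool_pos: [458.8, -127.3, 293.5]
tcp_rot: [3.139, 0.004, 2.125]
contact_force: [0.6, -0.2, -2.8]
grip_width: 27.7
finger_force: 30.0
at [ 458.8 -127.3  293.5] yaw 2.125 t 10.1 F [ 0.6 -0.2 -2.8] w 27.7
shift [-0.0801  0.1053  0.0005] spin -0.001 rows 4.0
shift [ 0.2254 -0.0361 -0.    ] spin -0.0 rows 6.0
```

```bash
python3 -m inch '[[-0.08,0.105,0,0,0],[-0.08,0.105,0,0,0],[-0.08,0.105,0,0,0],[-0.08,0.105,0,0,0],[-0.08,0.105,0,0,0],[-0.08,0.105,0,0,0]]' >/dev/null
python3 tins.py scene wrist; python3 d.py 590.5 -140 256 2.126
```

```text
scene lid_a [([439.0, 28.0], 0.68), ([471.0, -132.0], 0.52), ([586.0, -138.0], 0.52)]
scene tin_a [([444.0, 35.0], 0.89), ([460.0, -127.0], 0.87), ([588.0, -141.0], 0.7)]
wrist lid_a [([458.0, -127.0], 0.95)]
wrist tin_a [([458.0, -126.0], 0.77)]
at [ 588.8 -139.8  292. ] yaw 2.124 t 10.9 F [ 0.3 -0.4 -2.4] w 27.8
shift [-0.001   0.0013  0.036 ] spin -0.002 rows 1.0
```

```bash
python3 -m inch '[[0,0,0.02,0,0],[0,0,0.029,0,0],[0,0,0.032,0,0],[0,0,0.034,0,0],[0,0,0.036,0,0],[0,0,0.037,0,0],[0,0,0.038,0,0],[0,0,0.039,0,0]]' | grep -E 'tool_pos|contact'
for i in 1 2 3 4; do python3 -m inch '[[0,0,0.001,0,0],[0,0,0.001,0,0]]' | grep -E 'tool_pos|contact'; done
```

```text
tool_pos: [589.1, -139.7, 254.3]
contact_force: [-4.6, 0.5, 6.3]
tool_pos: [589.2, -139.7, 253.1]
contact_force: [-1.4, -0.2, 0.4]
tool_pos: [589.3, -139.8, 252.0]
contact_force: [-4.4, 0.8, 5.7]
tool_pos: [589.3, -139.8, 251.5]
contact_force: [-5.3, 1.4, 9.1]
tool_pos: [589.3, -139.7, 251.4]
contact_force: [-8.6, 2.8, 14.1]
```

```bash
for i in 1 2; do python3 -m inch '[[0,0,0.001,0,0],[0,0,0.001,0,0]]' | grep -E 'tool_pos|contact'; done
python3 -m inch '[[0,0,0,0,0],[0,0,0,0,0]]' | grep -E 'tool_pos|contact'
python3 -m inch '[[0,0,-0.01,0,0],[0,0,-0.04,0,0],[0,0,-0.046,0,0],[0,0,-0.046,0,0],[0,0,-0.046,0,0]]'
python3 d.py 441 32.5 293 2.126
```

```text
tool_pos: [589.2, -139.7, 251.4]
contact_force: [-10.6, 2.4, 21.6]
tool_pos: [589.2, -139.7, 251.3]
contact_force: [-12.0, 4.2, 27.3]
tool_pos: [589.2, -139.7, 251.3]
contact_force: [-11.7, 3.6, 27.1]
time: 13.18
tool_pos: [589.5, -139.8, 292.4]
tcp_rot: [3.141, 0.001, 2.125]
contact_force: [-0.4, 0.4, -3.3]
grip_width: 27.9
finger_force: 30.0
at [ 589.5 -139.8  292.4] yaw 2.125 t 13.2 F [-0.4  0.4 -3.3] w 27.9
shift [ 0.2247 -0.0356 -0.0006] spin -0.001 rows 6.0
```

```bash
python3 -m inch '[[0.225,-0.036,0,0,0],[0.225,-0.036,0,0,0],[0.225,-0.036,0,0,0],[0.225,-0.036,0,0,0],[0.225,-0.036,0,0,0],[0.225,-0.036,0,0,0],[0.225,-0.036,0,0,0],[0.225,-0.036,0,0,0]]' >/dev/null
python3 tins.py scene top wrist; python3 d.py 441 32.5 256 2.126
```

```text
scene lid_a [([588.0, -150.0], 0.65), ([458.0, -109.0], 0.58), ([438.0, 36.0], 0.56), ([509.0, -379.0], 0.55)]
scene tin_a [([446.0, 33.0], 0.95), ([584.0, -142.0], 0.73), ([446.0, -98.0], 0.63)]
top lid_a [([448.0, -105.0], 0.92), ([580.0, -143.0], 0.75)]
top tin_a [([591.0, -149.0], 0.94), ([446.0, -101.0], 0.71), ([417.0, 236.0], 0.65)]
wrist lid_a []
wrist tin_a []
at [440.8  32.2 292.5] yaw 2.124 t 14.3 F [ 0.3 -0.3 -3.4] w 28.0
shift [0.0002 0.0004 0.0365] spin -0.002 rows 1.0
```

```bash
python3 -m inch '[[0,0,0.02,0,0],[0,0,0.029,0,0],[0,0,0.032,0,0],[0,0,0.034,0,0],[0,0,0.036,0,0],[0,0,0.037,0,0],[0,0,0.038,0,0],[0,0,0.039,0,0]]' | grep -E 'tool_pos|contact'
for i in 1 2 3 4 5 6; do python3 -m inch '[[0,0,0.001,0,0],[0,0,0.001,0,0]]' | grep -E 'tool_pos|contact'; done
```

```text
tool_pos: [440.0, 32.6, 254.5]
contact_force: [-5.4, -1.0, 7.8]
tool_pos: [440.1, 32.6, 253.4]
contact_force: [-0.9, -0.3, -0.1]
tool_pos: [440.3, 32.6, 252.3]
contact_force: [-3.8, -1.4, 5.6]
tool_pos: [440.3, 32.6, 251.5]
contact_force: [-4.5, -1.0, 6.7]
tool_pos: [440.2, 32.6, 251.3]
contact_force: [-7.5, 0.4, 18.0]
tool_pos: [440.1, 32.7, 251.2]
contact_force: [-10.6, -0.9, 29.7]
tool_pos: [440.2, 32.6, 251.0]
contact_force: [-14.9, -0.9, 39.2]
```

```bash
python3 -m inch '[[0,0,-0.01,0,0],[0,0,-0.04,0,0],[0,0,-0.048,0,0],[0,0,-0.048,0,0],[0,0,-0.048,0,0]]' | grep tool_pos
python3 d.py 405.5 234 293 1.58
```

```text
tool_pos: [440.6, 32.6, 295.6]
at [440.6  32.6 295.6] yaw 2.125 t 16.4 F [-0.2  0.  -3.1] w 27.7
shift [0.1897 0.0761 0.0026] spin 0.545 rows 5.0
```

```bash
python3 -m inch '[[0.19,0.076,0.003,0.545,0],[0.19,0.076,0.003,0.545,0],[0.19,0.076,0.003,0.545,0],[0.19,0.076,0.003,0.545,0],[0.19,0.076,0.003,0.545,0],[0.19,0.076,0.003,0.545,0],[0.19,0.076,0.003,0.545,0],[0.19,0.076,0.003,0.545,0]]' | grep tool_pos
python3 - <<'E'
from h import *
p=capture("wrist")
im=p['color'].copy();q=np.array([405.5,234,0])
for z,dx,dy in((24,43,57.5),(6,43,57.5)):
    c=[proj(p,q+[sx*dx,sy*dy,z]) for sx,sy in((1,1),(1,-1),(-1,-1),(-1,1))]
    cv2.polylines(im,[np.int32(np.round(c))],True,(255,0,0),1)
cv2.imwrite('pics/wdock.png',im[:,:,::-1])
E
python3 d.py 405.5 234 225 1.58
```

```text
tool_pos: [404.3, 235.4, 291.0]
at [404.7 234.4 291.2] yaw 1.582 t 17.1 F [-0.1 -0.5 -2.2] w 27.8
shift [-0.0004  0.0008  0.0662] spin 0.002 rows 2.0
```

View pics/wdock.png

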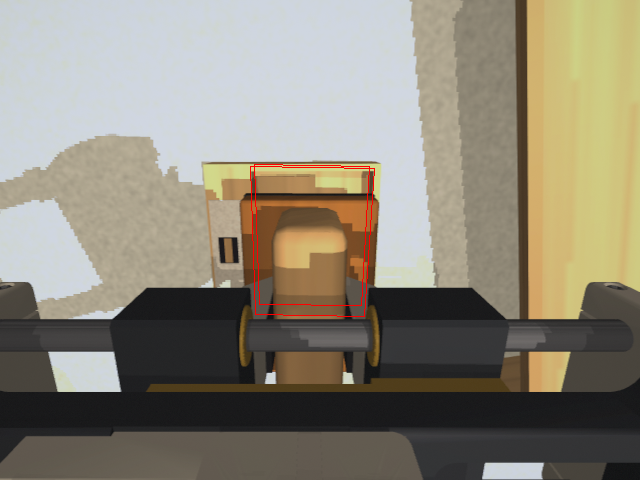

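```bash
python3 -m inch '[[0,0.001,0.03,0,0],[0,0.001,0.06,0,0],[0,0.001,0.07,0,0],[0,0.001,0.075,0,0],[0,0.001,0.08,0,0],[0,0.001,0.082,0,0],[0,0.001,0.083,0,0]]' | grep -E 'tool_pos|cont'
for i in 1 2; do python3 -m inch '[[0,0,0.001,0,0],[0,0,0.001,0,0]]' | grep -E 'tool_pos|contact'; done
```

```text
tool_pos: [406.6, 233.8, 210.0]
contact_force: [1.0, 0.7, -3.4]
tool_pos: [406.4, 234.1, 209.2]
contact_force: [-0.0, 0.1, -2.9]
tool_pos: [406.2, 234.2, 208.0]
contact_force: [-0.1, -0.1, -3.1]
```

```bash
for i in 1 2; do python3 -m inch '[[0,0,0.0005,0,0],[0,0,0.0005,0,0]]' | grep -E 'tool_pos|contact'; done
python3 -m inch '[[0,0,0,0,0.55],[0,0,0,0,0.55],[0,0,0,0,0.55],[0,0,0,0,0.55],[0,0,0,0,0.55],[0,0,-0.02,0,0.55],[0,0,-0.06,0,1],[0,0,-0.1,0,1]]'
python3 -m inch '[[0,0,-0.1,0,1],[0,0,-0.1,0,1],[0,0,-0.1,0,1],[0,0,-0.1,0,1]]'
python3 - <<'E'
from fit import *
p=capture("wrist");r=trace(p,"press")
q,e=fit([(p,r[0]['pixels'].astype(float))],M['press'],[406,234,6,0.01],[0,1,3]);print(np.round(q,2),round(e,3))
save(p,'wdock2')
E
python3 tins.py scene top; python3 d.py
```

```text
tool_pos: [406.3, 234.3, 207.5]
contact_force: [-0.7, 0.9, -0.0]
tool_pos: [406.2, 234.4, 207.4]
contact_force: [-2.6, 0.4, 4.4]
time: 19.02
tool_pos: [405.7, 233.9, 306.8]
tcp_rot: [-3.138, 0.001, 1.58]
contact_force: [0.8, 0.6, -0.7]
grip_width: 59.6
finger_force: 0.0
time: 19.35
tool_pos: [406.7, 234.4, 411.4]
tcp_rot: [3.133, -0.003, 1.58]
contact_force: [0.9, 0.9, 0.3]
grip_width: 85.9
finger_force: 0.0
[4.0608e+02 2.3416e+02 6.0000e+00 1.0000e-02] 0.088
scene lid_a [([592.0, -138.0], 0.82), ([445.0, 36.0], 0.74), ([467.0, -99.0], 0.54)]
scene tin_a [([589.0, -125.0], 0.91), ([437.0, 26.0], 0.86), ([447.0, -103.0], 0.55)]
top lid_a [([442.0, 34.0], 0.94), ([449.0, -106.0], 0.93)]
top tin_a [([446.0, -102.0], 0.88), ([588.0, -150.0], 0.87), ([435.0, 41.0], 0.74)]
at [406.2 234.1 405.5] yaw 1.58 t 19.8 F [ 0.1  0.3 -0.7] w 91.9
```

View pics/wdock2.png

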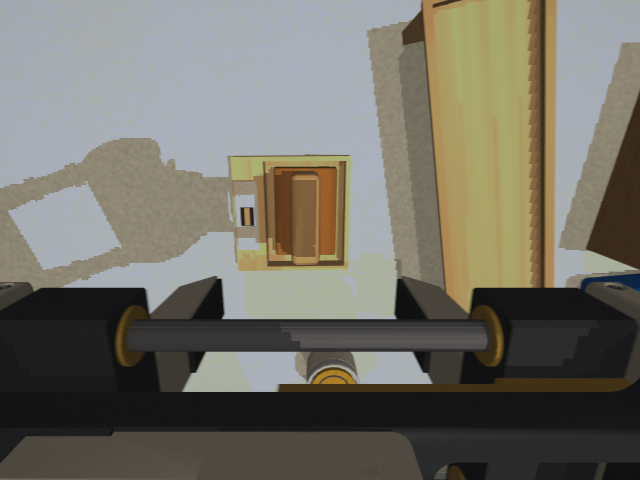

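The press lies flat in its tray (pocket cols 265–348, block 270–338). Next I measure the ledge.

```bash
python3 d.py 590 270 430 3.3
```

```text
at [406.2 234.1 405.5] yaw 1.58 t 19.8 F [ 0.1  0.3 -0.7] w 91.9
shift [ 0.0342  0.1842 -0.0245] spin -1.72 rows 14.0
```

```bash
python3 -m inch '[[0.034,0.184,-0.025,-0.86,1],[0.034,0.184,-0.025,-0.86,1],[0.034,0.184,-0.025,-0.86,1],[0.034,0.184,-0.025,-0.86,1],[0.034,0.184,-0.025,-0.86,1],[0.034,0.184,-0.025,-0.86,1],[0.034,0.184,-0.025,-0.86,1]]' >/dev/null
python3 -m inch '[[0,0,0,-0.86,1],[0,0,0,-0.86,1],[0,0,0,-0.86,1],[0,0,0,-0.86,1],[0,0,0,-0.86,1],[0,0,0,-0.86,1],[0,0,0,-0.86,1],[0,0,0,-0.86,1]]'|grep tcp
python3 - <<'E'
from fit import *
np.set_printoptions(precision=2,suppress=True)
W=capture("wrist");T=capture("top")
vs=[]
for c in(W,T):
    r=trace(c,"ledge")
    if r: vs.append((c,r[0]['pixels'].astype(float)));print(round(r[0]['conf'],2),np.round(r[0]['rect']))
for v in vs[:1],vs[1:],vs:
    for fr in ([0,1,3],[0,1,2,3]):
        q,e=fit(v,M['ledge'],[573,274,85,.18],fr,.26);print(q,round(e,3))
q,e=fit(vs,M['ledge'],[573,274,85,.18],[0,1,3],.26)
im=W['color'].copy()
for P in(place(M['ledge'],q,.26),place(box(-38,38,-152,152,0,.1),q,.26)):
    c,_=cv2.findContours((hullmask(W,P)>.5).astype(np.uint8),0,2);cv2.drawContours(im,c,-1,(255,0,0),1)
cv2.imwrite('pics/wledge.png',im[:,:,::-1])
E
```

```text
tcp_rot: [-3.141, -0.002, -2.98]
0.62 [312. 201. 351. 108.]
0.79 [177. 244. 121.  59.]
[571.22 269.33  85.     0.19] 0.013
[571.24 269.48  84.51   0.19] 0.012
[573.65 261.63  85.     0.18] 0.391
[ 622.38  312.68 -180.86    0.13] 0.185
[571.33 269.32  85.     0.19] 0.409
[571.62 269.57  84.19   0.19] 0.406
```

View pics/wledge.png

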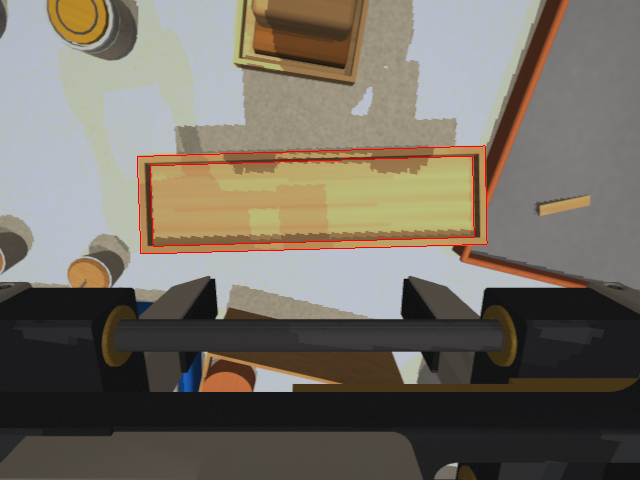

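Ledge fits well: outer rim at cols 138–487, rows 147–253, origin (571,269,84.5), yaw 0.19. Next, an accurate look at the tins.

```bash
python3 d.py 560 -50 430 3.33
```

```text
at [589.9 269.8 431.3] yaw -2.986 t 21.2 F [ 0.8 -0.8 -0.6] w 91.7
shift [ 0.0791 -0.3114  0.0013] spin -0.033 rows 8.0
```

```bash
python3 -m inch '[[0.079,-0.311,0.001,-0.033,1],[0.079,-0.311,0.001,-0.033,1],[0.079,-0.311,0.001,-0.033,1],[0.079,-0.311,0.001,-0.033,1],[0.079,-0.311,0.001,-0.033,1],[0.079,-0.311,0.001,-0.033,1],[0.079,-0.311,0.001,-0.033,1],[0.079,-0.311,0.001,-0.033,1]]' >/dev/null
python3 -m inch '[[0,0,0,0,1],[0,0,0,0,1]]' | grep tool_pos
cat > ft.py <<'E'
from fit import *
import sys
np.set_printoptions(precision=2,suppress=True)
n=int(sys.argv[1]) if len(sys.argv)>1 else 9
W=capture("wrist");save(W,'wt_%d'%W['shot'])
MT=np.r_[ring(31,0),ring(31,48),ring(26,50)]
for r in trace(W,"tin_a"):
    if r['conf']<.35: continue
    x=onz(W,r['rect'][:2],25)
    q,e=fit([(W,r['pixels'].astype(float))],MT,[x[0],x[1],0,0],[0,1]);q2,e2=fit([(W,r['pixels'].astype(float))],MT,[x[0],x[1],0,0],[0,1,2])
    print(round(r['conf'],2),np.round(r['rect']),q[:2],round(e,3),'zfree',q2[:3],round(e2,3))
for r in trace(W,"lid_a"):
    q2,e2=fit([(W,r['pixels'].astype(float))],M['lid'],[*onz(W,r['rect'][:2],50)[:2],50,0],[0,1]);print('lid',round(r['conf'],2),q2[:3],round(e2,3))
E
python3 ft.py
```

```text
tool_pos: [560.7, -51.3, 430.7]
0.68 [279.  88.  66.  71.] [ 447.91 -102.42] 0.033 zfree [ 446.94 -103.21   -6.52] 0.02
0.58 [410. 108.  73.  69.] [440.47  31.78] 0.024 zfree [440.26  32.11  -1.24] 0.023
0.58 [223. 221.  65.  59.] [ 590.05 -140.67] 0.057 zfree [ 593.56 -143.4   -11.15] 0.03
lid 0.83 [ 589.78 -140.42   50.  ] 0.064
lid 0.78 [440.94  31.08  50.  ] 0.063
lid 0.76 [ 448.26 -102.2    50.  ] 0.054
```

```bash
cat > slot.py <<'E'
from d import *
E
python3 -c "
import numpy as np
from scipy.spatial.transform import Rotation as R
h=34
for l in(-97,0,97):
    b=R.from_euler('ZY',[.19,-.26]).apply([2,l,h])+[571.3,269.4,84.5];print(l,np.round(b+[0,0,159],1))"
python3 d.py 440.5 31.5 250 3.33 440.5 31.5 193 3.33
```

```text
-97 [582.9 172.9 276.9]
0 [564.6 268.1 276.9]
97 [546.3 363.4 276.9]
at [561.  -48.7 430.7] yaw -2.95 t 22.2 F [-0.6  0.7  0.2] w 91.6
shift [0.103  0.1017 0.1807] spin 0.003 rows 6.0
shift [-0.     0.     0.057] spin -0.0 rows 2.0
```

```bash
python3 -m inch '[[0.103,0.102,0.05,0,1],[0.103,0.102,0.181,0,1],[0.103,0.102,0.181,0,1],[0.103,0.102,0.181,0,1],[0.103,0.102,0.181,0,1],[0.103,0.102,0.181,0,1],[0.103,0.102,0.181,0,1],[0.103,0.102,0.181,0,1]]' | grep tool_pos
python3 tins.py scene; python3 d.py 440.5 31.5 193 3.333
```

```text
tool_pos: [440.3, 32.0, 249.5]
scene lid_a [([462.0, -106.0], 0.69), ([440.0, 32.0], 0.6), ([588.0, -139.0], 0.56)]
scene tin_a [([446.0, 29.0], 0.82), ([451.0, -104.0], 0.64), ([588.0, -134.0], 0.56)]
at [442.2  30.8 251.5] yaw -2.95 t 23.0 F [-0.2 -1.3 -1. ] w 92.0
shift [0.0015 0.0011 0.0585] spin 0.0 rows 2.0
```

```bash
python3 -m inch '[[0.001,0.001,0.025,0,1],[0.001,0.001,0.045,0,1],[0.001,0.001,0.057,0,1],[0.001,0.001,0.057,0,0.6],[0.001,0.001,0.057,0,0],[0.001,0.001,0.057,0,0],[0.001,0.001,0.057,0,0],[0.001,0.001,0.057,0,0]]' |grep -E 'tool_pos|cont|gri|fing'
python3 -m inch '[[0,0,0,0,0],[0,0,0,0,0],[0,0,0,0,0]]' |grep -E 'tool_pos|cont|gri|fing'
python3 -m inch '[[0,0,-0.03,0,0],[0,0,-0.07,0,0],[0,0,-0.11,0,0],[0,0,-0.15,0,0],[0,0,-0.18,0,0],[0,0,-0.18,0,0],[0,0,-0.18,0,0]]' |grep -E 'tool_pos|cont|gri|fing'
python3 d.py 564.6 268.1 370 3.332 564.6 268.1 295 3.332
```

```text
tool_pos: [439.7, 31.5, 193.7]
contact_force: [0.5, 0.4, -0.2]
grip_width: 63.5
finger_force: 0.0
tool_pos: [439.7, 31.5, 193.7]
contact_force: [-0.1, -1.1, 7.1]
grip_width: 61.4
finger_force: 30.0
tool_pos: [439.1, 31.7, 374.2]
contact_force: [-0.3, -0.3, -2.9]
grip_width: 61.3
finger_force: 30.0
at [439.1  31.7 374.2] yaw -2.95 t 24.5 F [-0.3 -0.3 -2.9] w 61.3
shift [-0.1682  0.2083  0.0042] spin 0.001 rows 7.0
shift [-0.     0.     0.075] spin -0.0 rows 2.0
```

```bash
python3 -m inch '[[-0.168,0.208,0.004,0,0],[-0.168,0.208,0.004,0,0],[-0.168,0.208,0.004,0,0],[-0.168,0.208,0.004,0,0],[-0.168,0.208,0.004,0,0],[-0.168,0.208,0.004,0,0],[-0.168,0.208,0.004,0,0],[-0.168,0.208,0.004,0,0]]' >/dev/null
python3 -m inch '[[0,0,0.03,0,0],[0,0,0.06,0,0],[0,0,0.07,0,0],[0,0,0.07,0,0]]' |grep -E 'tool_pos|cont'
python3 d.py 564.6 268.1 285 3.333
```

```text
tool_pos: [563.3, 266.7, 294.2]
contact_force: [-0.2, -0.3, -2.4]
at [563.3 266.7 294.2] yaw -2.951 t 25.5 F [-0.2 -0.3 -2.4] w 61.5
shift [-0.0015  0.0011  0.0092] spin -0.001 rows 1.0
```

```bash
python3 -m inch '[[-0.0015,0.001,0.003,0,0],[-0.0015,0.001,0.007,0,0],[-0.0015,0.001,0.007,0,0]]' |grep -E 'tool_pos|cont'
for i in 1 2 3 4 5; do python3 -m inch '[[0,0,0.001,0,0],[0,0,0.002,0,0]]' | grep -E 'tool_pos|contact'; done
```

```text
tool_pos: [566.2, 268.9, 292.5]
contact_force: [0.5, 0.6, -2.3]
tool_pos: [566.0, 269.0, 290.7]
contact_force: [-0.0, -0.3, -2.2]
tool_pos: [565.9, 269.0, 288.1]
contact_force: [-0.3, 0.2, -1.4]
tool_pos: [565.9, 269.0, 285.7]
contact_force: [0.4, 0.6, -1.3]
tool_pos: [565.8, 269.0, 285.0]
contact_force: [-5.6, -1.8, 12.2]
tool_pos: [565.6, 269.0, 284.6]
contact_force: [-10.4, -3.3, 21.5]
```

```bash
python3 -m inch '[[0,0,-0.008,0,0],[-0.007,0,-0.008,0,0],[-0.007,0,-0.008,0,0],[-0.007,0,-0.006,0,0],[-0.007,0,-0.006,0,0]]' |grep -E 'tool_pos|cont'
for i in 1 2 3 ; do python3 -m inch '[[0,0,0.0005,0,0],[0,0,0.001,0,0]]' | grep -E 'tool_pos|contact'; done
```

```text
tool_pos: [573.1, 270.4, 287.3]
contact_force: [-0.1, 0.6, 1.1]
tool_pos: [573.0, 270.4, 287.1]
contact_force: [-1.0, -0.2, 6.2]
tool_pos: [572.9, 270.4, 286.8]
contact_force: [-3.8, -1.1, 10.5]
tool_pos: [572.8, 270.3, 286.7]
contact_force: [-4.9, -2.6, 15.7]
```

```bash
python3 -m inch '[[0.001,0,0.001,0,0],[0.0022,0,0.0021,0,0],[0.0022,0,0.0021,0,0]]' | grep -E 'tool_pos|contact'
python3 -m inch '[[0.001,0,0.001,0,0],[0.0021,0,0.0022,0,0],[0.0021,0,0.0022,0,0]]' | grep -E 'tool_pos|contact'
python3 -m inch '[[0.001,0,0.001,0,0],[0.0019,0,0.0023,0,0],[0.0019,0,0.0023,0,0]]' | grep -E 'tool_pos|contact'
```

```text
tool_pos: [570.9, 270.0, 284.8]
contact_force: [-2.5, -0.7, 11.0]
tool_pos: [569.0, 269.6, 282.2]
contact_force: [-0.5, -0.8, 10.1]
tool_pos: [567.2, 269.3, 279.8]
contact_force: [-0.8, -0.0, 9.6]
```

```bash
python3 -m inch '[[0.001,0,0.001,0,0],[0.0018,0,0.0024,0,0],[0.0018,0,0.0024,0,0]]' | grep -E 'tool_pos|contact'
python3 -m inch '[[0,0,0.0005,0,0],[0,0,0.001,0,0],[0,0,0.001,0,0]]' | grep -E 'tool_pos|contact'
python3 -m inch '[[0,0,0,0,0.8],[0,0,0,0,0.8],[0,0,0,0,0.8],[0,0,0,0,0.8],[0,0,0,0,0.8],[0,0,0,0,0.8]]' | grep -E 'tool_pos|contact|wid'
```

```text
tool_pos: [565.6, 269.0, 277.4]
contact_force: [-0.2, -1.1, 8.5]
tool_pos: [565.4, 269.0, 276.9]
contact_force: [-2.3, -1.6, 12.8]
tool_pos: [564.9, 268.8, 274.4]
contact_force: [-0.1, -0.2, 0.1]
grip_width: 73.8
```

```bash
python3 -m inch '[[0,0,-0.03,0,0.8],[0,0,-0.07,0,0.8],[0,0,-0.11,0,0.8],[0,0,-0.15,0,1],[-0.02,0,-0.15,0,1],[-0.02,0,-0.15,0,1],[-0.02,0,-0.15,0,1]]' | grep tool_pos
python3 - <<'E'
from h import *
p=capture("wrist");q=capture("scene")
A=p['color'][90:300,100:540];B=cv2.resize(q['color'][250:390,340:560],(440,280),interpolation=cv2.INTER_CUBIC)
cv2.imwrite('pics/led1.png',np.vstack([A,B])[:,:,::-1])
E
python3 d.py 448 -102.3 400 3.333
```

```text
tool_pos: [584.7, 272.6, 424.7]
at [584.1 272.6 423.5] yaw -2.95 t 29.9 F [-0.2  0.6 -0.8] w 91.5
shift [ 0.2049 -0.3422  0.0235] spin -0.0 rows 10.0
```

View pics/led1.png

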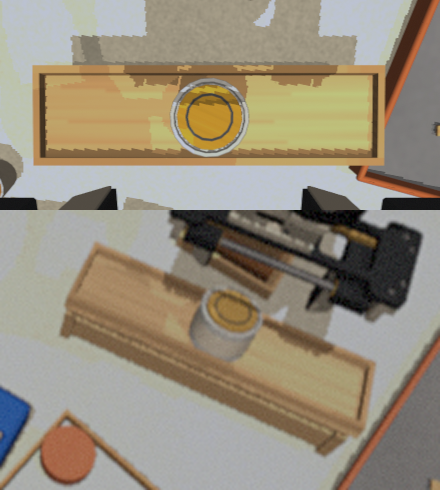

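Tin stands flat and centred on the ledge (wrist crop ~(210,117)). On to tin 1.

```bash
python3 -m inch '[[0.102,-0.171,0.01,0,1],[0.102,-0.171,0.01,0,1],[0.102,-0.171,0.01,0,1],[0.102,-0.171,0.01,0,1],[0.102,-0.171,0.01,0,1],[0.102,-0.171,0.01,0,1]]' >/dev/null
python3 -m inch '[[0.102,-0.171,0.05,0,1],[0.102,-0.171,0.05,0,1],[0.102,-0.171,0.05,0,1],[0.102,-0.171,0.05,0,1],[0.102,-0.171,0.05,0,1],[0.102,-0.171,0.05,0,1],[0.102,-0.171,0.05,0,1]]' >/dev/null
python3 ft.py; python3 d.py 448 -102.3 250 3.333
```

```text
0.92 [245. 348.  66.  76.] [ 591.03 -140.98] 1.046 zfree [ 600.17 -142.12  -12.68] 0.955
0.88 [309. 223.  75.  74.] [ 448.24 -102.25] 0.042 zfree [ 449.75 -101.83   -6.84] 0.022
lid 0.93 [ 447.3  -102.25   50.  ] 0.052
lid 0.69 [ 591.63 -140.13   50.  ] 0.465
lid 0.61 [ 595.15 -139.59   50.  ] 0.44
lid 0.39 [408.59 175.59  50.  ] 0.235
at [ 449.5 -101.   364.7] yaw -2.949 t 31.2 F [-0.   0.4 -0.3] w 92.1
shift [ 0.0017 -0.001   0.1147] spin 0.001 rows 3.0
```

```bash
python3 -m inch '[[0.002,-0.001,0.04,0,1],[0.002,-0.001,0.08,0,1],[0.002,-0.001,0.115,0,1],[0.002,-0.001,0.135,0,1],[0.002,-0.001,0.155,0,1],[0.002,-0.001,0.171,0,1],[0.002,-0.001,0.171,0,1],[0.002,-0.001,0.171,0,0.5]]' |grep -E 'tool_pos|cont'
python3 -m inch '[[0,0,0,0,0],[0,0,0,0,0],[0,0,0,0,0],[0,0,0,0,0],[0,0,0,0,0],[0,0,0,0,0],[0,0,0,0,0]]' |grep -E 'tool_pos|cont|gri|fing'
python3 -m inch '[[0,0,-0.03,0,0],[0,0,-0.07,0,0],[0,0,-0.11,0,0],[0,0,-0.15,0,0],[0,0,-0.18,0,0],[0,0,-0.18,0,0],[0,0,-0.18,0,0]]' |grep -E 'tool_pos|cont|gri|fing'
python3 d.py 590.9 174.4 370 3.333
```

```text
tool_pos: [447.8, -102.1, 193.5]
contact_force: [-0.1, -0.2, 0.4]
tool_pos: [447.7, -103.2, 194.5]
contact_force: [-0.1, 2.4, 6.5]
grip_width: 61.6
finger_force: 30.0
tool_pos: [447.4, -103.3, 375.1]
contact_force: [0.0, 1.2, -3.1]
grip_width: 61.5
finger_force: 30.0
at [ 447.4 -103.3  375.1] yaw -2.951 t 33.0 F [ 0.   1.2 -3.1] w 61.5
shift [-0.1937  0.2454  0.0051] spin -0.0 rows 8.0
```

```bash
python3 -m inch '[[-0.097,0.123,0.003,0,0],[-0.097,0.123,0.003,0,0],[-0.097,0.123,0.003,0,0],[-0.097,0.123,0.003,0,0],[-0.097,0.123,0.003,0,0]]' >/dev/null
python3 -m inch '[[-0.097,0.123,0.003,0,0],[-0.097,0.123,0.003,0,0],[-0.097,0.123,0.003,0,0],[-0.097,0.123,0.003,0,0],[-0.097,0.123,0.003,0,0],[-0.097,0.123,0.003,0,0],[-0.097,0.123,0.003,0,0]]' >/dev/null
python3 d.py 591.2 175 289 3.333
```

```text
at [590.8 174.7 365.5] yaw -2.95 t 34.0 F [ 0.4 -0.6 -2.4] w 61.5
shift [-0.0005  0.0002  0.0765] spin 0.0 rows 2.0
```

```bash
python3 -m inch '[[0,0,0.03,0,0],[0,0,0.055,0,0],[0,0,0.07,0,0],[0,0,0.074,0,0],[0,0,0.076,0,0],[0,0,0.076,0,0]]' |grep -E 'tool_pos|cont'
for i in 1 2 3 ; do python3 -m inch '[[0,0,0.0005,0,0],[0,0,0.001,0,0]]' | grep -E 'tool_pos|contact'; done
```

```text
tool_pos: [591.3, 174.3, 292.1]
contact_force: [-0.3, 0.1, -1.4]
tool_pos: [591.5, 174.9, 292.1]
contact_force: [0.0, -0.7, -2.5]
tool_pos: [591.3, 175.1, 290.4]
contact_force: [0.6, 1.0, -2.5]
tool_pos: [591.2, 175.2, 288.9]
contact_force: [0.0, 0.6, -1.9]
```

```bash
for i in 1 2 3 4; do python3 -m inch '[[0,0,0.0005,0,0],[0,0,0.001,0,0]]' | grep -E 'tool_pos|contact'; done
```

```text
tool_pos: [591.2, 175.2, 287.9]
contact_force: [-1.3, -0.0, 2.8]
tool_pos: [591.1, 175.2, 287.6]
contact_force: [-4.1, -0.7, 8.8]
tool_pos: [591.0, 175.2, 287.4]
contact_force: [-6.8, -1.2, 13.1]
tool_pos: [590.9, 175.2, 287.3]
contact_force: [-9.4, -1.4, 18.1]
```

```bash
python3 -m inch '[[0.001,0,0.001,0,0],[0.0022,0,0.0019,0,0],[0.0022,0,0.0019,0,0]]' | grep -E 'tool_pos|contact'
python3 -m inch '[[0.001,0,0.001,0,0],[0.0021,0,0.0022,0,0],[0.0021,0,0.0022,0,0]]' | grep -E 'tool_pos|contact'
python3 -m inch '[[0.001,0,0.001,0,0],[0.0019,0,0.0023,0,0],[0.0019,0,0.0023,0,0]]' | grep -E 'tool_pos|contact'
python3 -m inch '[[0.001,0,0.001,0,0],[0.0018,0,0.0024,0,0],[0.0018,0,0.0024,0,0]]' | grep -E 'tool_pos|contact'
python3 -m inch '[[0,0,0.0005,0,0],[0,0,0.001,0,0],[0,0,0.001,0,0]]' | grep -E 'tool_pos|contact'
```

```text
tool_pos: [589.1, 174.8, 285.3]
contact_force: [-4.2, -1.4, 13.4]
tool_pos: [587.3, 174.5, 282.9]
contact_force: [-3.3, 0.4, 11.0]
tool_pos: [585.6, 174.1, 280.4]
contact_force: [-2.1, -0.1, 8.8]
tool_pos: [584.0, 173.8, 278.0]
contact_force: [-0.2, 0.3, 8.7]
tool_pos: [583.8, 173.8, 277.6]
contact_force: [-3.7, -0.1, 13.1]
```

Release, go back for tin 0.

```bash
python3 -m inch '[[0,0,0,0,0.8],[0,0,0,0,0.8],[0,0,0,0,0.8],[0,0,0,0,0.8],[0,0,0,0,0.8],[0,0,0,0,0.8]]' | grep -E 'tool_pos|contact|wid'
python3 -m inch '[[0,0,-0.03,0,0.8],[0,0,-0.07,0,0.8],[0,0,-0.1,0,0.8],[0,0,-0.1,0,1],[0,0,-0.1,0,1],[0,0,-0.1,0,1]]' | grep tool_pos
python3 d.py 590 -140.5 375 3.333
```

```text
tool_pos: [583.3, 173.6, 274.6]
contact_force: [0.6, -0.3, 0.2]
grip_width: 73.5
tool_pos: [583.0, 173.5, 374.2]
at [583.  173.5 374.2] yaw -2.95 t 37.9 F [-0.8 -0.2 -0.5] w 88.4
shift [ 0.0528 -0.3096 -0.0008] spin -0.0 rows 8.0
```

```bash
python3 -m inch '[[0.053,-0.31,0,0,1],[0.053,-0.31,0,0,1],[0.053,-0.31,0,0,1],[0.053,-0.31,0,0,1],[0.053,-0.31,0,0,1],[0.053,-0.31,0,0,1],[0.053,-0.31,0,0,1],[0.053,-0.31,0,0,1]]' >/dev/null
python3 -m inch '[[0,0,0,0,1],[0,0,0,0,1]]' >/dev/null
python3 ft.py; python3 d.py 590.5 -140.7 193.7 3.333
```

```text
0.6 [308. 225.  68.  69.] [ 590.42 -141.01] 0.072 zfree [ 593.12 -140.06  -12.51] 0.031
lid 0.65 [ 589.43 -141.06   50.  ] 0.038
at [ 590.2 -139.5  374. ] yaw -2.949 t 38.9 F [-0.2 -0.1  0.2] w 91.6
shift [-1.000e-04 -1.200e-03  1.803e-01] spin 0.001 rows 5.0
```

```bash
python3 -m inch '[[0,-0.001,0.04,0,1],[0,-0.001,0.08,0,1],[0,-0.001,0.12,0,1],[0,-0.001,0.145,0,1],[0,-0.001,0.165,0,1],[0,-0.001,0.18,0,1],[0,-0.001,0.18,0,1],[0,-0.001,0.18,0,0.5]]' |grep -E 'tool_pos|cont'
python3 -m inch '[[0,0,0,0,0],[0,0,0,0,0],[0,0,0,0,0],[0,0,0,0,0],[0,0,0,0,0],[0,0,0,0,0],[0,0,0,0,0]]' |grep -E 'tool_pos|cont|gri|fing'
python3 -m inch '[[0,0,-0.03,0,0],[0,0,-0.07,0,0],[0,0,-0.11,0,0],[0,0,-0.15,0,0],[0,0,-0.18,0,0],[0,0,-0.18,0,0],[0,0,-0.18,0,0]]' |grep -E 'tool_pos|cont|gri|fing'
python3 d.py 572.6 110 375 3.333 554.6 365.7 375 3.333
```

```text
tool_pos: [590.4, -140.4, 194.4]
contact_force: [-0.3, -0.4, 0.6]
tool_pos: [590.6, -141.7, 196.0]
contact_force: [-0.2, 2.3, 6.1]
grip_width: 61.3
finger_force: 30.0
tool_pos: [590.4, -141.9, 376.5]
contact_force: [-0.2, 0.0, -3.4]
grip_width: 61.7
finger_force: 30.0
at [ 590.4 -141.9  376.5] yaw -2.951 t 40.7 F [-0.2  0.  -3.4] w 61.7
shift [-0.0304  0.2507  0.0015] spin -0.0 rows 7.0
shift [-0.031   0.2545 -0.    ] spin -0.0 rows 7.0
```

```bash
python3 -m inch '[[-0.03,0.251,0,0,0],[-0.03,0.251,0,0,0],[-0.03,0.251,0,0,0],[-0.03,0.251,0,0,0],[-0.03,0.251,0,0,0],[-0.03,0.251,0,0,0],[-0.03,0.251,0,0,0]]' >/dev/null
python3 -m inch '[[-0.031,0.255,0,0,0],[-0.031,0.255,0,0,0],[-0.031,0.255,0,0,0],[-0.031,0.255,0,0,0],[-0.031,0.255,0,0,0],[-0.031,0.255,0,0,0],[-0.031,0.255,0,0,0],[-0.031,0.255,0,0,0]]' >/dev/null
python3 d.py 554.6 365.7 292 3.333
```

```text
at [553.  369.3 371.6] yaw -2.946 t 42.0 F [-0.  -0.5 -2.6] w 61.5
shift [-0.0009 -0.0038  0.0796] spin 0.004 rows 2.0
```

```bash
python3 -m inch '[[-0.001,-0.003,0.03,0.004,0],[-0.001,-0.003,0.055,0.004,0],[-0.001,-0.003,0.07,0.004,0],[-0.001,-0.003,0.076,0.004,0],[-0.001,-0.003,0.079,0.004,0],[-0.001,-0.003,0.079,0.004,0]]' >/dev/null
python3 -m inch '[[0,0,0,0,0]]' |grep -E 'tool_pos|cont'
for i in 1 2 3 4; do python3 -m inch '[[0,0,0.0005,0,0],[0,0,0.001,0,0]]' | grep -E 'tool_pos|contact'; done
```

```text
tool_pos: [556.2, 363.3, 296.9]
contact_force: [0.4, -0.4, -2.4]
tool_pos: [555.9, 363.8, 296.2]
contact_force: [-0.1, -0.2, -2.5]
tool_pos: [555.7, 363.8, 294.4]
contact_force: [-0.2, -0.5, -2.9]
tool_pos: [555.6, 363.9, 293.0]
contact_force: [-0.6, -0.4, -1.7]
tool_pos: [555.7, 363.9, 291.9]
contact_force: [0.3, 0.6, -1.9]
```

```bash
for i in 1 2 3 4 5 6; do python3 -m inch '[[0,0,0.0005,0,0],[0,0,0.001,0,0]]' | grep -E 'tool_pos|contact'; done
```

```text
tool_pos: [555.7, 363.8, 290.9]
contact_force: [0.3, -0.0, -2.5]
tool_pos: [555.7, 363.8, 289.9]
contact_force: [0.3, -0.0, -2.5]
tool_pos: [555.7, 363.8, 289.3]
contact_force: [-1.5, -0.4, 1.3]
tool_pos: [555.6, 363.8, 289.0]
contact_force: [-5.0, -2.0, 9.1]
tool_pos: [555.5, 363.8, 288.9]
contact_force: [-5.4, -3.2, 12.2]
tool_pos: [555.3, 363.8, 288.7]
contact_force: [-8.0, -4.2, 17.3]
```

```bash
python3 -m inch '[[0.001,0,0.001,0,0],[0.0022,0,0.0019,0,0],[0.0022,0,0.0019,0,0]]' | grep -E 'tool_pos|contact'
python3 -m inch '[[0.001,0,0.001,0,0],[0.0021,0,0.0022,0,0],[0.0021,0,0.0022,0,0]]' | grep -E 'tool_pos|contact'
python3 -m inch '[[0.001,0,0.001,0,0],[0.0019,0,0.0023,0,0],[0.0019,0,0.0023,0,0]]' | grep -E 'tool_pos|contact'
python3 -m inch '[[0.001,0,0.001,0,0],[0.0018,0,0.0024,0,0],[0.0018,0,0.0024,0,0]]' | grep -E 'tool_pos|contact'
python3 -m inch '[[0,0,0.0005,0,0],[0,0,0.001,0,0],[0,0,0.001,0,0]]' | grep -E 'tool_pos|contact'
```

```text
tool_pos: [553.6, 363.5, 286.8]
contact_force: [-4.6, -2.3, 11.8]
tool_pos: [551.7, 363.1, 284.2]
contact_force: [-2.2, -1.0, 9.4]
tool_pos: [549.9, 362.8, 281.8]
contact_force: [-2.3, -2.4, 9.5]
tool_pos: [548.3, 362.5, 279.3]
contact_force: [-1.3, -0.8, 8.2]
tool_pos: [548.2, 362.5, 279.1]
contact_force: [-2.9, -1.9, 12.6]
```

```bash
python3 -m inch '[[0,0,0,0,0.8],[0,0,0,0,0.8],[0,0,0,0,0.8],[0,0,0,0,0.8],[0,0,0,0,0.8],[0,0,0,0,0.8]]' | grep -E 'tool_pos|contact|wid'
python3 -m inch '[[0,0,-0.03,0,0.8],[0,0,-0.07,0,0.8],[0,0,-0.11,0,0.8],[0,0,-0.15,0,1],[0,-0.1,-0.15,0,1],[0,-0.1,-0.15,0,1],[0,-0.1,-0.15,0,1],[0,-0.1,-0.15,0,1]]' | grep tool_pos
python3 -m inch '[[-0.02,0,0,0,1],[-0.02,0,0,0,1],[-0.02,0,0,0,1]]' | grep tool_pos
python3 - <<'E'
from h import *
p=capture("wrist");q=capture("scene");t=capture("top")
A=p['color'][40:300,60:580];B=cv2.resize(q['color'][130:390,200:560],(520,330))
cv2.imwrite('pics/led2.png',np.vstack([A,B])[:,:,::-1])
E
```

```text
tool_pos: [547.8, 362.3, 275.8]
contact_force: [0.1, -0.7, 0.2]
grip_width: 73.6
tool_pos: [567.3, 260.4, 426.5]
tool_pos: [586.3, 268.3, 425.4]
```

View pics/led2.png

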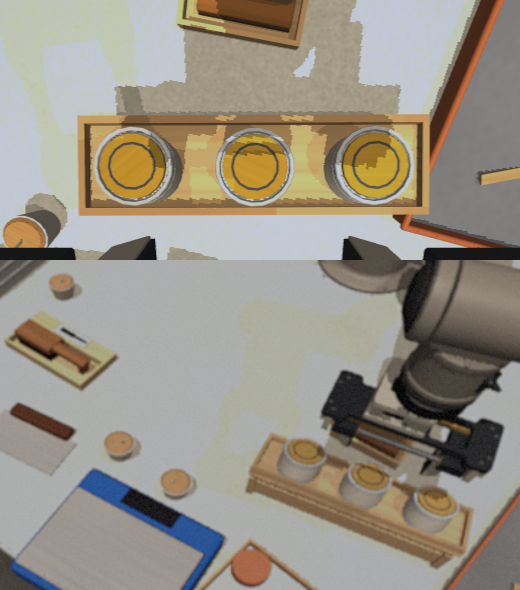

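All three tins lean evenly and flat inside the lips (crop (134,166), (255,168), (374,166)), and the press is still in its tray.

```bash
python3 -c "
from plant import *
print(close_job())"
```

```text
the job is handed in; nothing more can be done
None
```

The job is handed in: all three tins present had their lids pressed to the hard stop with the block and stand in one row flat on the ledge, the press block is back in its own tray, and one tin knocked aside mid-run was found again before I picked it up. No verdict was returned.

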